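# Lock the octagon mould with the red key

### The job

Take the red-handled key from its wooden stand, seat its blade in the slotted brass screw on the lid of the mould marked with the plaster octagon, and turn that screw clockwise (seen from above) to its stop with the key. Leave the key standing upright in the screw, let go, and do not turn the screw of the mould marked with the long tablet.

Things in the scene. Friction and masses are not known exactly. Their poses are not given: they have to be found in the camera images.
- key: Key, about 0.25 kg, upright in a wooden stand; lift straight up 20 mm to free it. Origin: centre of the underside of its 48 mm round collar (z 0 to 8 mm). Below it a blade 56 mm long (x), 6 thick (y), 14 deep, same either way round. Above, an 18 mm neck, then the red flat-sided handle to grip, 60 (x) by 22 mm (y), z 30 to 80 mm. The collar starts 30 mm above the table. z up.
- screw_octagon_top (a point): Top centre of the screw beside the cream octagon (42 mm) on a fixed blue mould, 110 x 140 x 60 mm, grey lid. x along the slot, z up; turns with the screw. 80 mm disc, brass lugs 58 x 24 x 18 mm; slot between them 22 wide, 18 deep, open-ended. This point is level with the lug tops, 26 mm above the lid. Seated, the key's origin is here, collar on the lugs; blade play 17 degrees each way.
- screw_octagon (a joint): Turn of that screw in rad, positive clockwise from above (slot yaw falls as it grows). Starts open at 0 to 0.2; hard stop, locked, at 1.05 (60 degrees). A white mark at one slot end points to a red dot on the lid at 0, to a green dot when locked. Friction about 0.12 N m; stays where left.
- screw_tablet (a joint): Turn of the equal screw on the other, equal mould, which bears a long cream tablet (70 x 22 mm) instead of the octagon; same meaning. Starts at 0 to 0.2; leave it as it is.

How it is judged (in metres and radians):
On the way, in this order (a step that is already met when the one before it is completed fails the run):
1. the key is seated upright in the slot of the octagon mould's screw, which is still open (horizontal distance between key and screw_octagon_top below 0.02 m and z of key in the frame of screw_octagon_top below 0.008 m and angle between key's own z axis and vertical below 0.2 rad and value of joint screw_octagon below 0.6 rad), for 0.1 s.
2. the screw is turned to its stop with the key in the slot (value of joint screw_octagon above 0.85 rad and horizontal distance between key and screw_octagon_top below 0.02 m), for 0.1 s.
At the end, for the whole second after the job is handed in: The octagon mould's screw is within about 11 degrees of its stop (joint over 0.85), the tablet mould's screw is still open (under 0.4), and the key stands at rest, released, in the octagon mould's screw: within 20 mm of its centre, collar within 6 mm of the lug tops, within 10 degrees of upright (all of step 2 and value of joint screw_tablet below 0.4 rad and z of key in the frame of screw_octagon_top below 0.006 m and angle between key's own z axis and vertical below 0.18 rad and linear speed of key below 0.02 m/s); the robot touches nothing.
It fails at once if the tablet mould's screw is turned (value of joint screw_tablet above 0.4 rad).
It fails at once if the octagon mould's screw is turned without the key in it (value of joint screw_octagon above 0.4 rad and distance between key and screw_octagon_top above 0.04 m).
It also fails if it takes over 42 s, if anything falls off the work surface, if the arm or the gripper's body presses on something with over 40 N, if the wrist force passes 120 N, or if a joint passes its speed limit or range.

### The arm

A 6-joint arm with a two-finger parallel gripper is mounted at the origin on the work surface. World frame = base frame: x ahead of the robot, y to its left, z up, the work surface at z = 0. Lengths are in m, angles in degrees, forces in N, time in s.
With the tool pointing down it reaches from about 0.3 to 0.75 m from the base axis. Payload 8.5 kg.
Tool frame: the origin (TCP) lies at the very end of the fingers, on their centre line; the grasp point (between the pads) lies 19 mm behind it (env.grasp_offset is the distance from the TCP to the grasp point, in m); y points along the fingers, z is the direction in which the jaws open and shut, and the axes are right-handed (so a half turn about y gives the same grasp; the last joint's range is limited). The gripper opens to 85 mm and grips with 20 to 120 N. Pads are 22 mm wide; open, the fingers measure 114 mm over their backs; the gripper's body (76 mm by 85 mm) begins 54 mm behind the grasp point. The pads swing forward as they close: fully open they stand 13 mm farther back than shut.
Start: joints at [60.086, 21.807, 74.336, -0, 83.858, -12.336], TCP at [0.166, 0.524, 0.231] pointing down, gripper open.
Joint ranges: [-178.18, 178.18], [-50.72, 133.34], [12.68, 142.11], [-81.47, 261.47], [9.98, 163.14], [-165.26, 165.26]. Speed limits (degrees/s): [136.94, 136.94, 180, 180, 180, 180].

### API

Orientations are given as a 3x3 rotation matrix whose columns are the frame's x, y, z axes.
In Python, from rig import env gives the robot as it stands. The module is installed in compiled form; this text tells all that it offers.
- The arm moves only by the shell command python3 -m pendant 'ROWS' [FORCE]. ROWS is JSON, a list of rows, each a list of 3 entries, a list of its own where there are three numbers: the shift along the world's x, y, z as a fraction of full scale, then the turn about the world's z as a fraction of full scale, then the opening, from 0 (shut) to 1 (fully open). A call has 1 to 12 rows; each row shifts and turns the commanded pose from where the row before left it; what a row does not reach is not made up. Full scale, the value 1, is 30 mm for a shift and 5 degrees for a turn. A row lasts 1/12 s, in which the tool goes at most 41.7 mm and 7.16 degrees, less where a joint would pass 70% of its speed; a pose out of reach is approached as far as the arm can. A call with a number of a shift or a turn outside -1 to 1 is refused whole. A call with a gripper value outside its range is refused whole. The fingers move at their own pace and stop on an object; FORCE is the grip in N (left out, the last holds). Time passes only in rows, so rows that do not move let the fingers close. It gives the time, the measured TCP pose, the force and the opening at its end, in the units of the state.
- env.observe(): the state, without advancing time (a new reading comes with each control period).
- env.get_image(name): name is "side" or "top"; returns (picture, depth): 384x512x3 uint8, red, green, blue; 384x512 float32, m along the optical axis (not along the pixel's ray), 0 where there is no reading.
- env.camera_model(name): a dict with "camera_matrix" (3x3 intrinsics, pixels), "R" (3x3) and "t" (3): a world point X has camera coordinates R X + t. Camera axes: x right, y down, z forward; pixel columns grow to the right and rows downward; lengths in m; the calibration is good to about 2 mm. A picture is of the moment at which its call begins. camera_model takes no time and is no camera call.
- env.close_job(): hands the job in, once; it reports no verdict.
The state is a dict: "time_s": time; "q": joint angles; "qvel": joint speeds; "joint_efforts": joint torques, N m; "position": TCP position; "tool_rot": TCP orientation; "ft_force": force on the tool from outside, world axes, zero at the start; "wrist_torque": the same for the moment, N m; "grip_width": finger opening in m.
Only numpy, scipy, OpenCV 4.12 (cv2) and the standard library are available. Lean on these libraries where they do the work, as an engineer would, in place of code of your own. Each camera call takes 0.05 s, during which the arm holds its last target.

## Working session

There is one attempt and no reset: what is moved stays moved. The work goes in short steps, Python scripts to look and compute and a shell command to move; the robot and the scene stay as the last step left them, time stands still between calls to the robot, and variables do not carry over. Pictures are saved under pics/ and viewed, and the job is handed in when it is done.

```bash
mkdir -p pics
python3 - <<'E'
from rig import env
import cv2,numpy as np
s=env.observe();print(s['time_s'],s['position'],s['tool_rot'],s['grip_width'])
for n in('side','top'):
    p,d=env.get_image(n);np.savez('pics/%s0.npz'%n,p=p,d=d)
    cv2.imwrite('pics/%s0.png'%n,cv2.resize(p[...,::-1],(800,600)))
    print(env.camera_model(n))
E
```

```text
0.0 [0.16595076 0.52403947 0.23070957] [[ 9.53305949e-01 -7.54874669e-04  3.02005294e-01]
 [-3.02006062e-01 -1.30730261e-03  9.53305108e-01]
 [-3.24813569e-04 -9.99998861e-01 -1.47423608e-03]] 0.08539217114318953
{'camera_matrix': array([[360.31762031,   0.        , 257.8343867 ],
       [  0.        , 360.31762031, 190.44922661],
       [  0.        ,   0.        ,   1.        ]]), 'R': array([[ 0.99394437, -0.1086843 , -0.01619604],
       [-0.0884219 , -0.70356516, -0.70510824],
       [ 0.06523922,  0.70227045, -0.7089147 ]]), 't': array([-0.5318238 ,  0.09664859,  0.90364876])}
{'camera_matrix': array([[451.0414148 ,   0.        , 254.02101501],
       [  0.        , 451.0414148 , 189.20335466],
       [  0.        ,   0.        ,   1.        ]]), 'R': array([[-0.01036342, -0.99991827, -0.00748704],
       [-0.99780764,  0.0108304 , -0.06528864],
       [ 0.0653644 ,  0.00679401, -0.99783833]]), 't': array([-0.02720403,  0.57327816,  1.08346511])}
```

View pics/side0.png

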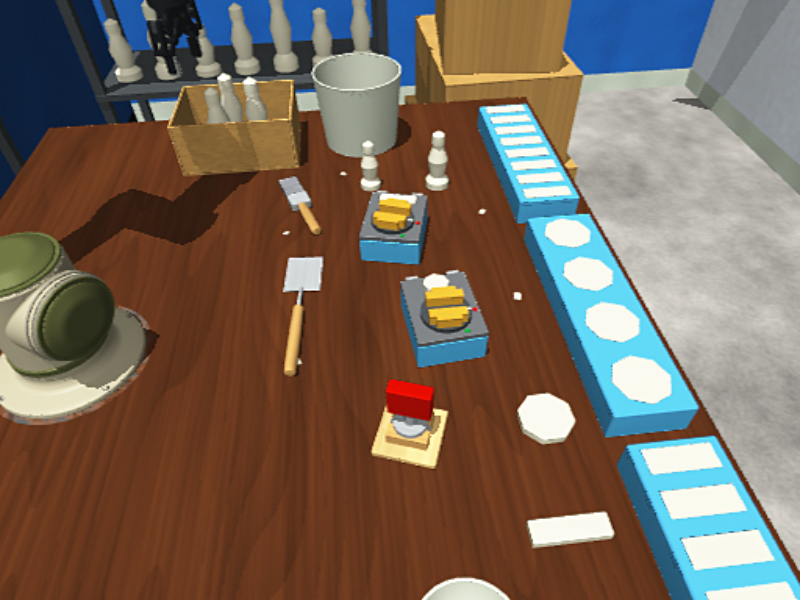

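View pics/top0.png

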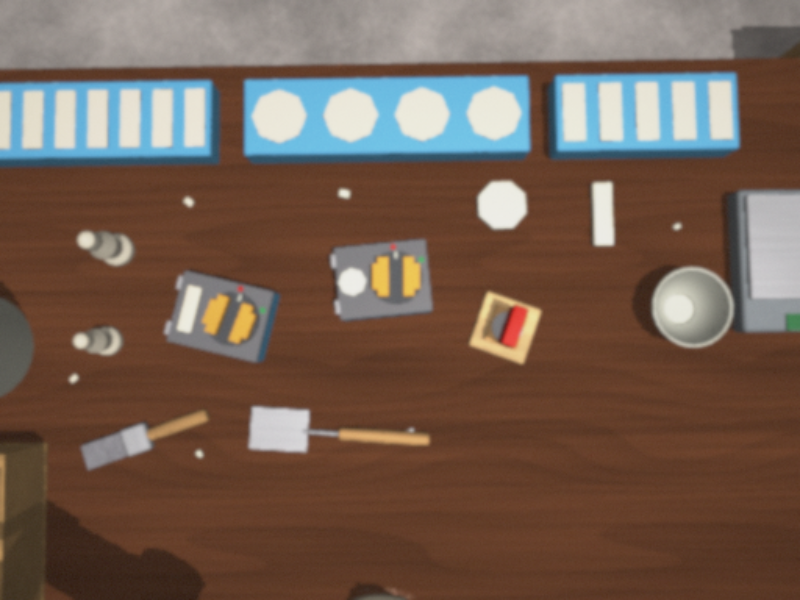

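The octagon mould is at about (382,278) in the top view and the key's stand is at about (505,328). The tablet mould is on the left at about (222,315). I'll enlarge the areas that matter.

Run:
```python
import cv2,numpy as np
p=np.load('pics/top0.npz')['p'][...,::-1]
a=p[145:240,205:285];b=p[180:240,290:355]
cv2.imwrite('pics/c1.png',cv2.resize(a,None,fx=6,fy=6,interpolation=cv2.INTER_CUBIC))
cv2.imwrite('pics/c2.png',cv2.resize(b,None,fx=8,fy=8,interpolation=cv2.INTER_CUBIC))
```

```text
(no output)
```

View pics/c1.png

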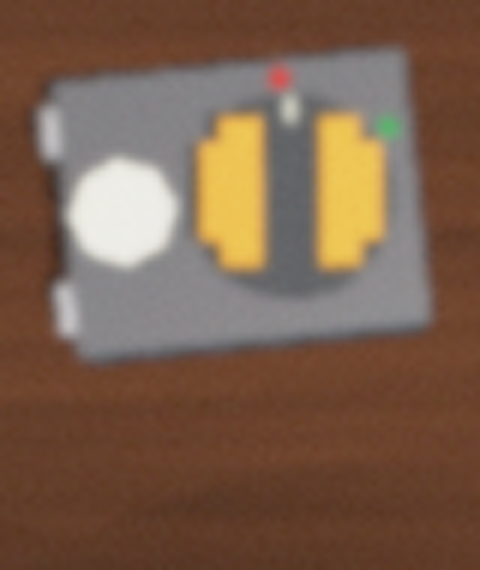

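View pics/c2.png

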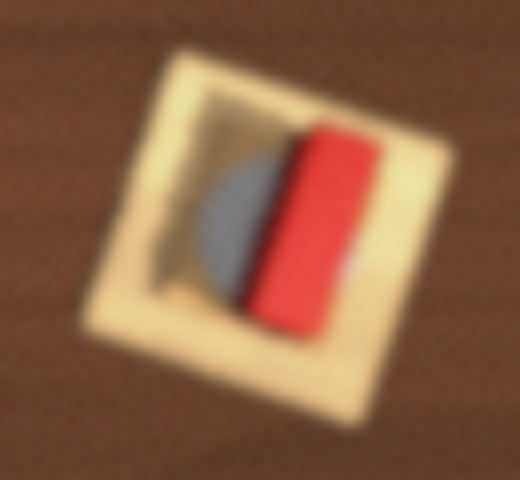

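```bash
cat > h.py <<'E'
import numpy as np,cv2
from rig import env
def ray(name,uv,z):
    c=env.camera_model(name);K,R,t=c['camera_matrix'],c['R'],c['t']
    C=-R.T@t; d=R.T@np.linalg.inv(K)@np.array([uv[0],uv[1],1.]); return C+d*(z-C[2])/d[2]
def cloud(name,d):
    c=env.camera_model(name);K,R,t=c['camera_matrix'],c['R'],c['t']
    v,u=np.mgrid[:384,:512]; P=np.stack([(u-K[0,2])/K[0,0]*d,(v-K[1,2])/K[1,1]*d,d],-1)
    return (P-t)@R
E
python3 - <<'E'
from h import *
for n in('top','side'):
    f=np.load('pics/%s0.npz'%n);p=f['p'].astype(int);d=f['d'];W=cloud(n,d)
    red=(p[...,0]>170)&(p[...,1]<90)&(p[...,2]<90)&(d>0)
    yel=(p[...,0]>190)&(p[...,1]>140)&(p[...,2]<110)&(d>0)
    red[:,:]&=(W[...,2]>.04)
    nn,l,st,ce=cv2.connectedComponentsWithStats(red.astype(np.uint8));i=1+st[1:,4].argmax()
    P=W[l==i];print(n,'red',len(P),np.percentile(P[:,2],[5,50,95]))
    T=P[P[:,2]>.103];r=cv2.minAreaRect((T[:,:2]*1000).astype(np.float32));print(' top',len(T),T.mean(0),r)
    nn,l,st,ce=cv2.connectedComponentsWithStats(yel.astype(np.uint8))
    for i in range(1,nn):
        if st[i,4]>60:
            P=W[l==i];r=cv2.minAreaRect((P[:,:2]*1000).astype(np.float32));print(' yel',ce[i],st[i,4],P.mean(0).round(4),np.percentile(P[:,2],[10,50,90]).round(4),r)
q=[ (lambda u,v:ray('top',(205+(u+.5)/6-.5,145+(v+.5)/6-.5),z))(a,b) for a,b,z in[(217,112,.086),(386,271,.086),(291,192,.086),(267,112,.086),(267,271,.086),(316,112,.086),(316,271,.086),(280,78,.06),(388,127,.06),(290,110,.07)]]
print(np.round(q,4))
q=[ray('top',(290+(a+.5)/8-.5,180+(b+.5)/8-.5),.11) for a,b in[(318,122),(383,145),(318,338),(245,310)]];print(np.round(q,4),np.mean(q,0))
E
```

```text
top red 196 [0.10745393 0.11015908 0.11352801]
 top 196 [ 0.52158239 -0.19974885  0.11033151] ((521.3757934570312, -199.92764282226562), (17.179792404174805, 56.60607147216797), 69.30426788330078)
 yel [243.47736626 176.40329218] 243 [ 0.5985 -0.0098  0.0846] [0.0817 0.0861 0.0886] ((599.737548828125, -8.287830352783203), (24.22014617919922, 61.19472885131836), 89.89547729492188)
 yel [262.52301255 176.15899582] 239 [ 0.5985 -0.0536  0.0845] [0.0717 0.086  0.0886] ((598.8118896484375, -54.72432327270508), (23.007795333862305, 55.864349365234375), 89.372802734375)
 yel [136.91189427 200.25550661] 227 [0.5461 0.2355 0.0851] [0.0836 0.0864 0.0889] ((547.3833618164062, 239.6271514892578), (30.993581771850586, 57.247291564941406), 67.93161010742188)
 yel [154.81938326 206.85022026] 227 [0.5305 0.1941 0.0857] [0.0836 0.0865 0.0891] ((530.9616088867188, 194.79940795898438), (28.491188049316406, 57.00794219970703), 69.39188385009766)
 yel [249.8875 278.8625] 80 [ 0.3564 -0.021   0.019 ] [0.0165 0.0191 0.0215] ((354.7574768066406, -10.444282531738281), (133.1478271484375, 11.927452087402344),
[... 1423 characters left out ...]
107421875, -12.863105773925781), (133.16482543945312, 4.8492865562438965), 85.49083709716797)
 yel [286.9122807  199.85380117] 171 [ 0.599  -0.0549  0.0855] [0.0842 0.0859 0.0873] ((601.1371459960938, -47.66590118408203), (62.83863830566406, 42.476951599121094), 3.2418971061706543)
[[ 0.6288 -0.0038  0.086 ]
 [ 0.5669 -0.0679  0.086 ]
 [ 0.5976 -0.0319  0.086 ]
 [ 0.6286 -0.023   0.086 ]
 [ 0.5674 -0.0224  0.086 ]
 [ 0.6283 -0.0418  0.086 ]
 [ 0.5672 -0.0411  0.086 ]
 [ 0.6452 -0.0278  0.06  ]
 [ 0.6253 -0.0701  0.06  ]
 [ 0.6312 -0.0317  0.07  ]]
[[ 0.5526 -0.2021  0.11  ]
 [ 0.546  -0.2201  0.11  ]
 [ 0.4924 -0.2008  0.11  ]
 [ 0.5004 -0.1807  0.11  ]] [ 0.52281741 -0.20093231  0.11      ]
```

Measurements, with the two cameras agreeing to about 3 mm:

| Item | Position | Check |
|---|---|---|
| Key | (0.522, -0.202), yaw about -21° | Handle top at 0.110, as the sizes require |
| Octagon screw | (0.5985, -0.0325), slot yaw about 0° | Lug tops at 0.086, as given; open angle about 0.1 rad from the red dot |

Now I'll move above the key.

```bash
python3 -m pendant '[[[0.48,-0.97,0],-0.1,1],[[0.48,-0.97,0],-0.1,1],[[0.48,-0.97,0],-0.1,1],[[0.48,-0.97,0],-0.1,1],[[0.48,-0.97,0],-0.1,1],[[0.48,-0.97,0],-0.1,1],[[0.48,-0.97,0],-0.1,1],[[0.48,-0.97,0],0,1],[[0.48,-0.97,0],0,1],[[0.48,-0.97,0],0,1],[[0.48,-0.97,0],0,1],[[0.48,-0.97,0],0,1]]' 80 && python3 -m pendant '[[[0.48,-0.97,0],0,1],[[0.48,-0.97,0],0,1],[[0.48,-0.97,0],0,1],[[0.48,-0.97,0],0,1],[[0.48,-0.97,0],0,1],[[0.48,-0.97,0],0,1],[[0.48,-0.97,0],0,1],[[0.48,-0.97,0],0,1],[[0.48,-0.97,0],0,1],[[0.48,-0.97,0],0,1],[[0.3,-0.97,0],0,1],[[0.2,-0.97,0],0,1]]' && python3 -m pendant '[[[0,0,0],0,1],[[0,0,0],0,1]]'
```

```text
time_s: 1.1
position: [0.3391, 0.1736, 0.2312]
tool_rot: [[0.933, -0.0, 0.36], [-0.36, -0.0, 0.933], [-0.0, -1.0, -0.0]]
ft_force: [1.3, 0.4, -0.1]
grip_width: 0.0855
time_s: 2.1
position: [0.4984, -0.1756, 0.2308]
tool_rot: [[0.933, -0.001, 0.36], [-0.36, 0.001, 0.933], [-0.001, -1.0, 0.0]]
ft_force: [-0.0, 0.5, -0.3]
grip_width: 0.0856
time_s: 2.27
position: [0.4977, -0.175, 0.2306]
tool_rot: [[0.932, -0.001, 0.362], [-0.362, 0.001, 0.932], [-0.002, -1.0, 0.0]]
ft_force: [-1.2, 0.7, 0.2]
grip_width: 0.0856
```

```bash
python3 -m pendant '[[[0.41,-0.45,0],0,1],[[0.41,-0.45,0],0,1],[[0,0,-0.8],0,1],[[0,0,-0.8],0,1],[[0,0,-0.8],0,1],[[0,0,0],0,1],[[0,0,0],0,1]]'
python3 - <<'E'
from h import *
for n in('side','top'):
    p,d=env.get_image(n);np.savez('pics/%s1.npz'%n,p=p,d=d)
    x=p[215:320,215:310] if n=='side' else p[160:255,280:375]
    cv2.imwrite('pics/%s1.png'%n,cv2.resize(x[...,::-1],None,fx=5.5,fy=5.5,interpolation=cv2.INTER_CUBIC))
E
```

```text
time_s: 2.85
position: [0.5222, -0.1999, 0.1593]
tool_rot: [[0.933, -0.002, 0.359], [-0.359, 0.001, 0.933], [-0.002, -1.0, 0.001]]
ft_force: [-0.3, -0.0, 1.2]
grip_width: 0.0855
```

View pics/side1.png

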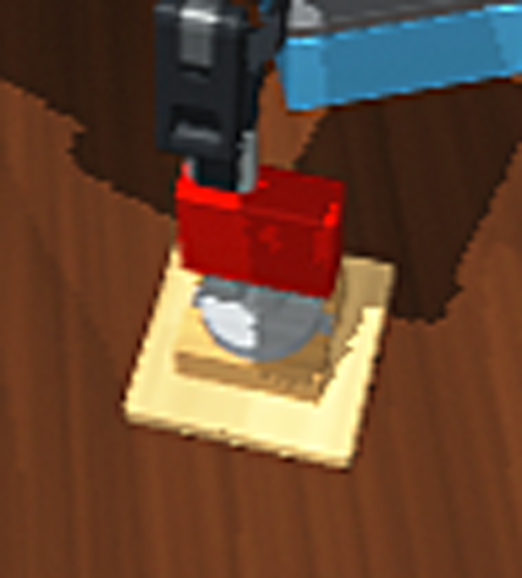

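View pics/top1.png

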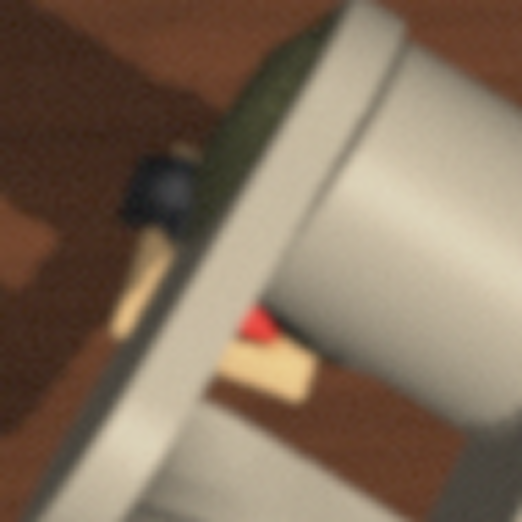

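The near finger and the handle (side crop about 210,180) line up with the measurement, and the clearance on each side is about 30 mm. The top view is blocked by the arm. Descend to z 0.066 and grip.

```bash
python3 -m pendant '[[[0,-0.05,-0.8],0,1],[[0,0,-0.8],0,1],[[0,0,-0.8],0,1],[[0,0,-0.7],0,1],[[0,0,0],0,1],[[0,0,0],0,1]]' && python3 -m pendant '[[[0,0,0],0,0.5],[[0,0,0],0,0.4],[[0,0,0],0,0],[[0,0,0],0,0],[[0,0,0],0,0],[[0,0,0],0,0],[[0,0,0],0,0],[[0,0,0],0,0]]' 80
```

```text
time_s: 3.45
position: [0.5229, -0.2027, 0.0674]
tool_rot: [[0.933, 0.001, 0.36], [-0.36, -0.0, 0.933], [0.001, -1.0, -0.0]]
ft_force: [-0.3, 0.5, 0.8]
grip_width: 0.0853
time_s: 4.12
position: [0.5227, -0.2027, 0.0669]
tool_rot: [[0.933, 0.001, 0.36], [-0.36, -0.001, 0.933], [0.001, -1.0, -0.0]]
ft_force: [-0.7, 1.0, 6.2]
grip_width: 0.0217
```

Gripped at 21.7 mm, which matches the handle's 22 mm. Lift.

```bash
python3 -m pendant '[[[0,0,0.3],0,0],[[0,0,0.5],0,0],[[0,0,0.5],0,0],[[0,0,0.7],0,0],[[0,0,0.7],0,0],[[0,0,0.7],0,0],[[0,0,0],0,0],[[0,0,0],0,0]]'
python3 - <<'E'
from h import *
p,d=env.get_image('side');np.savez('pics/side2.npz',p=p,d=d)
cv2.imwrite('pics/side2.png',cv2.resize(p[160:320,180:360][...,::-1],None,fx=3.5,fy=3.5,interpolation=cv2.INTER_CUBIC))
E
```

```text
time_s: 4.78
position: [0.5225, -0.2026, 0.1686]
tool_rot: [[0.933, 0.001, 0.36], [-0.36, -0.001, 0.933], [0.001, -1.0, -0.0]]
ft_force: [-0.2, -0.5, -3.2]
grip_width: 0.0214
```

View pics/side2.png

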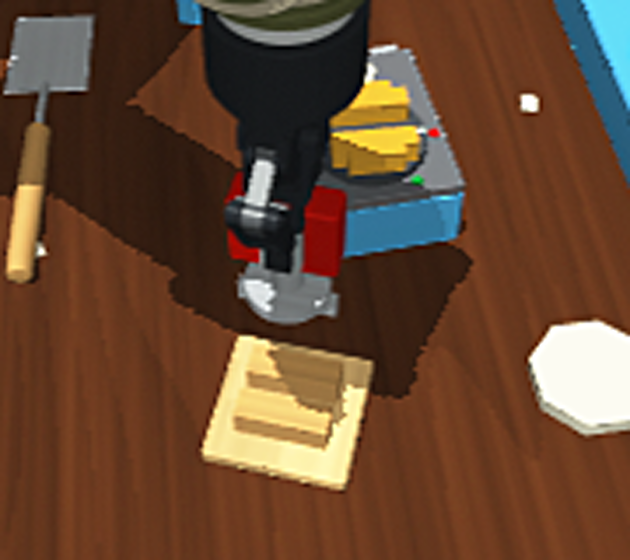

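The key hangs upright and centred in the grip, clear of its stand. Carry it to the screw and turn it to the slot yaw.

```bash
python3 -m pendant '[[[0.3,0.7,0],0.5,0],[[0.3,0.7,0],0.5,0],[[0.3,0.7,0],0.5,0],[[0.3,0.7,0],0.5,0],[[0.3,0.7,0],0.5,0],[[0.3,0.7,0],0.5,0],[[0.3,0.7,0],0.5,0],[[0.3,0.7,0],0.5,0],[[0.13,0.07,0],0.15,0],[[0,0,0],0,0],[[0,0,0],0,0]]'
python3 - <<'E'
from h import *
for n in('side','top'):
    p,d=env.get_image(n);np.savez('pics/%s3.npz'%n,p=p,d=d)
    x=p[120:240,220:350] if n=='side' else p[125:230,205:335]
    cv2.imwrite('pics/%s3.png'%n,cv2.resize(x[...,::-1],None,fx=5,fy=5,interpolation=cv2.INTER_CUBIC))
E
```

```text
time_s: 5.75
position: [0.5979, -0.0328, 0.167]
tool_rot: [[1.0, -0.002, 0.006], [-0.006, 0.0, 1.0], [-0.002, -1.0, 0.0]]
ft_force: [0.3, 0.1, -3.1]
grip_width: 0.0213
```

View pics/side3.png

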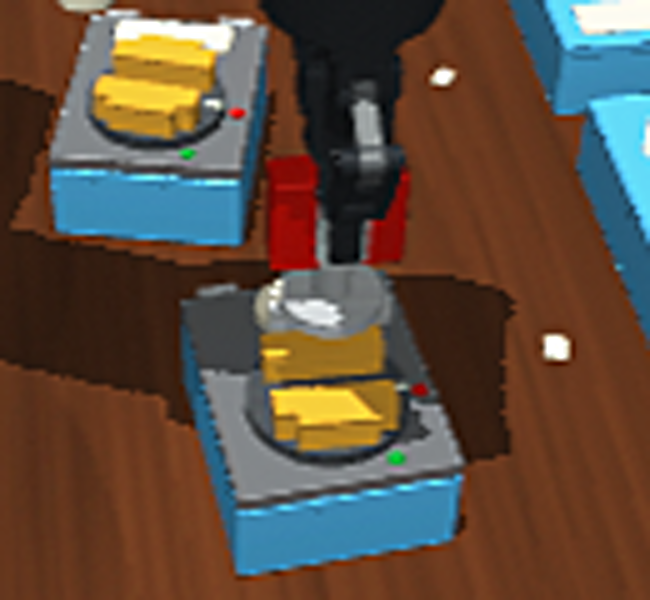

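View pics/top3.png

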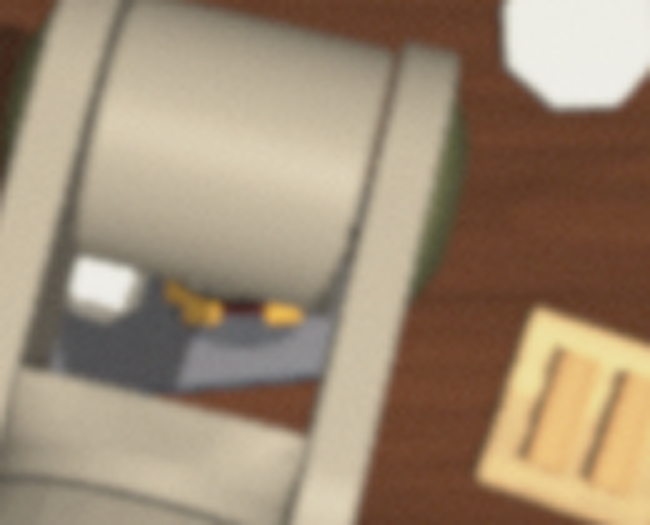

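The collar sits above the slot (side crop about 330,300) and the blade is parallel to it. Lower gently and watch the force.

```bash
python3 -m pendant '[[[0,0,-0.4],0,0],[[0,0,-0.4],0,0],[[0,0,-0.25],0,0],[[0,0,-0.1],0,0],[[0,0,-0.1],0,0],[[0,0,0],0,0],[[0,0,0],0,0]]'
python3 - <<'E'
from h import *
c=env.camera_model('side')
for X in [(.598,-.033,.0915),(.5985,-.0325,.086),(.5985,-.0545,.086),(.5985,-.0105,.086)]:
    k=c['camera_matrix']@(c['R']@np.array(X)+c['t']);print(k[:2]/k[2])
E
```

```text
time_s: 6.43
position: [0.5985, -0.0327, 0.1312]
tool_rot: [[1.0, 0.001, 0.006], [-0.006, -0.0, 1.0], [0.001, -1.0, -0.0]]
ft_force: [-0.4, 0.2, -3.9]
grip_width: 0.0211
[285.09557126 191.49167528]
[285.18269398 192.947249  ]
[286.70508765 199.60528424]
[283.7141021  186.52451048]
```

The blade is already about 6 mm into the slot with no contact force. Go on to the seat.

```bash
python3 -m pendant '[[[0,0,-0.1],0,0],[[0,0,-0.1],0,0],[[0,0,-0.07],0,0],[[0,0,0],0,0],[[0,0,0],0,0],[[0,0,0],0,0]]';python3 - <<'E'
from h import *
for n in('side',):
    p,d=env.get_image(n);np.savez('pics/%s4.npz'%n,p=p,d=d)
    x=p[120:240,220:350]
    cv2.imwrite('pics/%s4.png'%n,cv2.resize(x[...,::-1],None,fx=5,fy=5,interpolation=cv2.INTER_CUBIC))
E
```

```text
time_s: 6.93
position: [0.5985, -0.0325, 0.123]
tool_rot: [[1.0, 0.001, 0.006], [-0.006, -0.0, 1.0], [0.001, -1.0, -0.0]]
ft_force: [0.2, 1.1, 1.0]
grip_width: 0.0213
```

View pics/side4.png

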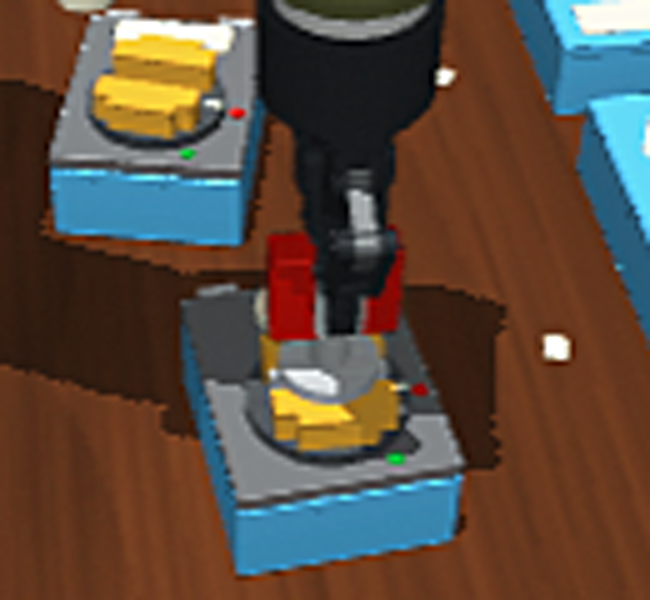

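The collar rests on the lugs, and the force changed from -3.9 N to +1.0 N on contact. The key is seated with the screw still open. Turn clockwise: about 17° of play, then about 54° to the stop.

```bash
python3 -m pendant '[[[0,0,0],-0.8,0],[[0,0,0],-0.8,0],[[0,0,0],-0.8,0],[[0,0,0],-0.8,0],[[0,0,0],-0.8,0],[[0,0,0],-0.8,0],[[0,0,0],-0.8,0],[[0,0,0],-0.8,0],[[0,0,0],-0.8,0],[[0,0,0],-0.8,0],[[0,0,0],0,0],[[0,0,0],0,0]]';python3 - <<'E'
from h import *
print(env.observe()['wrist_torque'])
p,d=env.get_image('side')
x=p[120:240,220:350]
cv2.imwrite('pics/side5.png',cv2.resize(x[...,::-1],None,fx=5,fy=5,interpolation=cv2.INTER_CUBIC))
E
```

```text
time_s: 7.98
position: [0.5986, -0.0327, 0.123]
tool_rot: [[0.764, 0.001, 0.646], [-0.646, -0.0, 0.764], [0.001, -1.0, 0.0]]
ft_force: [-0.1, -1.1, 0.1]
grip_width: 0.0213
[-0.2338075  -0.062152   -0.01385162]
```

View pics/side5.png

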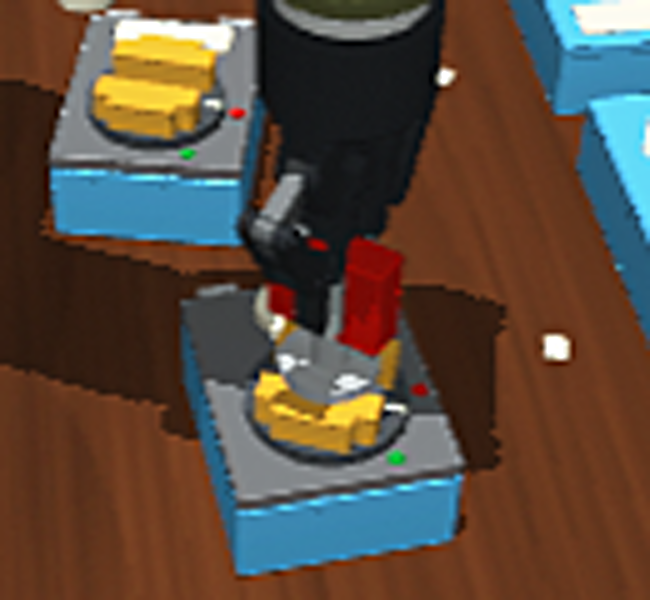

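The screw is following: the white mark has moved from the red dot to about (397,408) on its way to green. Continue.

```bash
python3 -m pendant '[[[0,0,0],-0.8,0],[[0,0,0],-0.8,0],[[0,0,0],-0.8,0],[[0,0,0],-0.8,0],[[0,0,0],-0.8,0],[[0,0,0],-0.8,0],[[0,0,0],-0.6,0],[[0,0,0],-0.2,0],[[0,0,0],-0.2,0],[[0,0,0],-0.2,0],[[0,0,0],0,0],[[0,0,0],0,0]]';python3 - <<'E'
from h import *
print(env.observe()['wrist_torque'])
p,d=env.get_image('side')
x=p[120:240,220:350]
cv2.imwrite('pics/side6.png',cv2.resize(x[...,::-1],None,fx=5,fy=5,interpolation=cv2.INTER_CUBIC))
E
```

```text
time_s: 9.03
position: [0.5983, -0.0328, 0.1229]
tool_rot: [[0.337, -0.0, 0.941], [-0.941, -0.001, 0.337], [0.0, -1.0, -0.0]]
ft_force: [-2.5, -5.1, 4.9]
grip_width: 0.0212
[-0.943471    0.65874801  0.0600741 ]
```

View pics/side6.png

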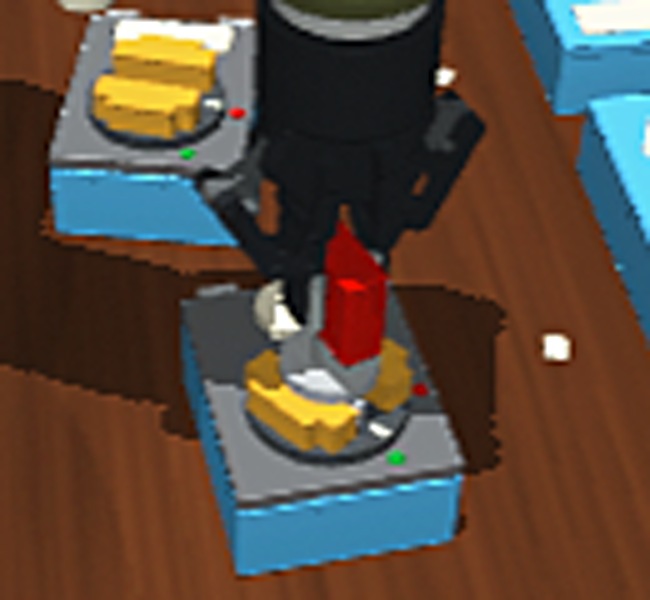

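```bash
python3 -m pendant '[[[0,0,0],-0.2,0],[[0,0,0],-0.2,0],[[0,0,0],-0.2,0],[[0,0,0],0,0],[[0,0,0],0,0]]';python3 - <<'E'
from h import *
print(env.observe()['wrist_torque'])
for uv,z in [((295.6,205.4),.07),((299.2,211.6),.062),((220+420/5,120+390/5),.062)]:
    P=ray('side',uv,z);print(P,np.degrees(np.arctan2(P[1]+.0328,P[0]-.5985)))
E
```

```text
time_s: 9.5
position: [0.5982, -0.0328, 0.1229]
tool_rot: [[0.288, -0.0, 0.958], [-0.958, -0.001, 0.288], [0.001, -1.0, -0.001]]
ft_force: [-3.2, -4.0, 5.3]
grip_width: 0.0211
[-0.89338337  0.70606213  0.27964624]
[ 0.61936241 -0.06085278  0.07      ] -53.36240078189126
[ 0.62595229 -0.07421918  0.062     ] -56.46391155301096
[ 0.64590346 -0.03213066  0.062     ] 0.8089712065146714
```

The wrist torque rose to 0.28 N m, above the 0.12 N m friction, and the mark bearing (-53°) is close to the green dot's (-56°), so the screw is at its stop. One small extra turn to confirm, then back off within the play and look.

```bash
python3 -m pendant '[[[0,0,0],-0.2,0],[[0,0,0],-0.2,0],[[0,0,0],0,0],[[0,0,0],0,0]]';python3 - <<'E'
from h import *
print(env.observe()['wrist_torque'])
E
python3 -m pendant '[[[0,0,0],0.3,0],[[0,0,0],0.4,0],[[0,0,0],0.4,0],[[0,0,0],0.4,0],[[0,0,0],0.4,0],[[0,0,0],0,0],[[0,0,0],0,0]]';python3 - <<'E'
from h import *
print(env.observe()['wrist_torque'])
p,d=env.get_image('side')
x=p[120:240,220:350]
cv2.imwrite('pics/side7.png',cv2.resize(x[...,::-1],None,fx=5,fy=5,interpolation=cv2.INTER_CUBIC))
E
```

```text
time_s: 9.83
position: [0.5982, -0.0327, 0.1229]
tool_rot: [[0.257, -0.0, 0.966], [-0.966, -0.001, 0.257], [0.001, -1.0, -0.001]]
ft_force: [-3.2, -5.1, 5.0]
grip_width: 0.0213
[-0.96575208  0.73789757  1.41870888]
time_s: 10.42
position: [0.5984, -0.0316, 0.1229]
tool_rot: [[0.411, 0.0, 0.912], [-0.912, 0.002, 0.411], [-0.001, -1.0, 0.001]]
ft_force: [-0.9, 1.5, 5.5]
grip_width: 0.021
[ 0.04163098  0.47862263 -0.03387909]
```

View pics/side7.png

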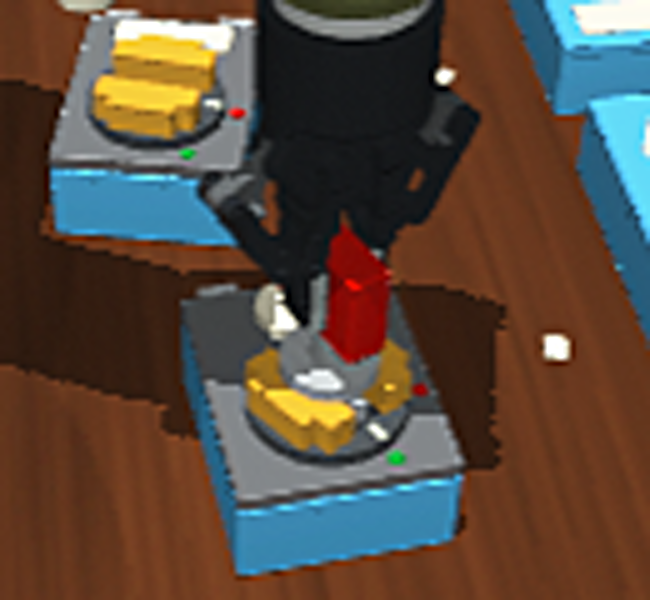

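The torque jumped to 1.42 N m, which is the hard stop, and fell to about 0 after backing off. The mark still points at green. Release and retreat straight up.

```bash
python3 -m pendant '[[[0,0,0],0,0.35],[[0,0,0],0,0.4],[[0,0,0],0,0.6],[[0,0,0],0,0.8],[[0,0,0],0,0.8],[[0,0,0],0,0.8],[[0,0,0],0,0.8]]' && python3 -m pendant '[[[0,0,0.3],0,0.8],[[0,0,0.6],0,0.8],[[0,0,0.8],0,0.8],[[0,0,0.8],0,0.8],[[0,0,0.8],0,0.8],[[-0.8,0,0.5],0,0.8],[[-1,0,0],0,0.8],[[-1,0,0],0,0.8],[[-1,0,0],0,0.8],[[-1,0,0],0,0.8],[[-1,0,0],0,0.8],[[0,0,0],0,0.8]]'
python3 - <<'E'
from h import *
for n in('side','top'):
    p,d=env.get_image(n);W=cloud(n,d);q=p.astype(int)
    x=p[120:240,220:350] if n=='side' else p[125:230,205:335]
    cv2.imwrite('pics/%s8.png'%n,cv2.resize(x[...,::-1],None,fx=5,fy=5,interpolation=cv2.INTER_CUBIC))
    m=(q[...,0]>150)&(q[...,1]<90)&(q[...,2]<90)&(d>0)&(W[...,2]>.155)&(W[...,2]<.18)
    P=W[m];print(n,len(P),P.mean(0) if len(P) else 0,P.std(0)if len(P) else 0)
E
```

```text
time_s: 11.05
position: [0.5984, -0.0325, 0.1227]
tool_rot: [[0.409, -0.0, 0.912], [-0.912, 0.0, 0.409], [-0.0, -1.0, 0.0]]
ft_force: [-1.2, 0.0, -0.8]
grip_width: 0.0687
time_s: 12.05
position: [0.4203, -0.0317, 0.2376]
tool_rot: [[0.409, -0.001, 0.912], [-0.912, -0.0, 0.409], [-0.0, -1.0, -0.001]]
ft_force: [1.2, 0.2, 1.0]
grip_width: 0.0681
side 168 [ 0.59812726 -0.03456848  0.16556913] [0.00900191 0.01580305 0.00127795]
top 276 [ 0.59728593 -0.03065231  0.16626758] [0.00893509 0.01526719 0.00177801]
```

View pics/side8.png

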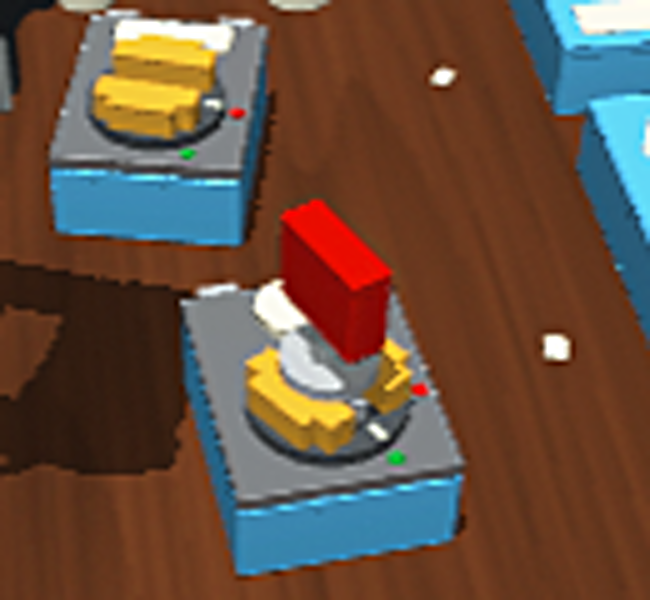

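View pics/top8.png

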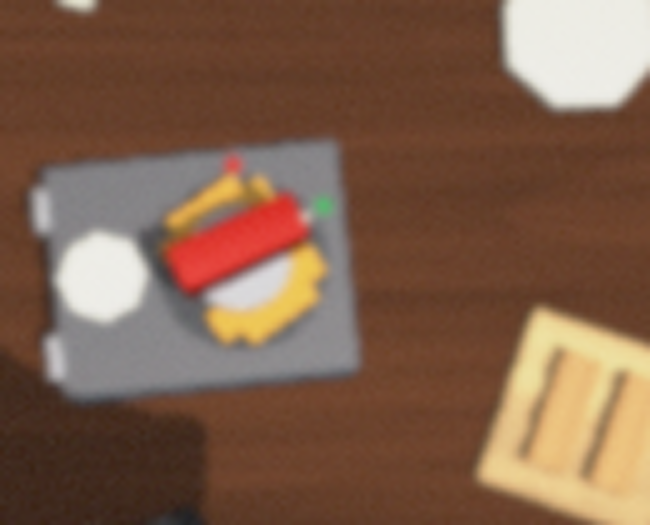

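The key stands upright and free. Its handle top is at z 0.166, exactly the seated height, and within about 2 mm of the screw's centre. The white mark touches the green dot (top crop about 305,215 and 322,206). The tablet screw's mark is still at its red dot. Hand in.

Run:
```python
from rig import env
env.close_job();print(env.observe()['time_s'])
```

```text
the job is handed in; nothing more can be done
the job is handed in; nothing more can be done
```

I took the red-handled key from its stand, seated it in the octagon mould's screw, and turned the screw clockwise to its stop. I then backed the key off within its play, released it, and handed the job in just after 12 s of the 42 s allowed. The hand-in reports no verdict.

My last checks:
- **At the stop:** the wrist torque rose sharply to 1.4 N m at the stop. Afterwards the screw's white mark pointed at the green dot.
- **Key position:** the key stands upright and free, with its handle top at z 0.166 m, the height expected when seated. It is within about 2 mm of the screw's centre.
- **Tablet screw:** it has not moved, and its mark is still near its red dot.
- **Disagreement:** the two cameras differed by about 4 mm in y on the key, which is within their calibration error and the 20 mm tolerance. No check failed.

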